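Put the scalloped printing set away in its caddy

TASK

Put the printing set away in its caddy: the scalloped round block in the large round nest, the scalloped long block in the rectangular nest, and the dot stamp, which you slide along its rack's keyhole slot to the wide end and lift free, in the small round nest. Set each down gently, upright and flat on the floor of its nest, and let go. Leave the two smooth-edged look-alike blocks where they are.

Things in the scene. Friction and masses are not known exactly. Their poses are not given: they have to be found in the camera images.
- rosette_block: Round dark-wood printing block with a deeply scalloped edge of eight lobes, 84 across, base 26 thick. On top, centred, stands a paler wooden bar handle 60 long (along the block's x), 22 wide (y), 40 high: its top is 66 above the underside. Origin: centre of the underside; z up. 0.2 kg, loose, lies upright on the table. (mm)
- border_block: Long dark-wood printing block with scalloped long edges (four lobes a side), 104 (x) by 50 (y), base 26 thick. On top, centred, stands a paler wooden bar handle 60 long (along the block's x), 22 wide (y), 40 high: its top is 66 above the underside. Origin: centre of the underside; z up. 0.2 kg, loose, lies upright on the table. (mm)
- plain_round: Look-alike that stays: round dark-wood blank with a smooth edge, 84 across, base 26 thick. On top, centred, stands a paler wooden bar handle 60 long (along the block's x), 22 wide (y), 40 high: its top is 66 above the underside. Origin: centre of the underside; z up. 0.2 kg, loose, lies upright on the table. (mm)
- plain_long: Look-alike that stays: long dark-wood blank with straight smooth edges, 104 (x) by 50 (y), base 26 thick. On top, centred, stands a paler wooden bar handle 60 long (along the block's x), 22 wide (y), 40 high: its top is 66 above the underside. Origin: centre of the underside; z up. 0.2 kg, loose, lies upright on the table. (mm)
- dot_stamp: Dark-wood hand stamp, 100 tall, 90 g: foot 36 across, 14 thick; steel stem 12 across; collar 34 across from 50 to 58 above the underside; above it an upright paler round knob 28 across. Hangs upright by its collar on the rack's plate, stem in the slot, underside 25 above the table; can rise 28 before the foot meets the plate. Origin: centre of the underside; z up. (mm)
- rack: Fixed keyhole rack: level plate, x -75 to +70, 86 wide (y), 8 thick, top 75 above the table, side panels under its long edges. A slot 22 wide (y) runs from x = -55 to 0 into a 58 by 58 hole centred at x = +30, y = 0; only there does the stamp's foot pass. The stamp starts at x -45 to -25. Origin: on the table, under the slot line; x points to the wide hole, z up. (mm)
- caddy: Light-wood open tray, 156 (x) by 346 (y), wall 20 high and 5 thick, floor 5 thick, fixed on the table. The three nests stand fixed in a row along its y, at -105, 0 and +105, in an order that changes. Origin: centre of the underside; z up. (mm)
- round_nest: Large round nest in the caddy, for the rosette block: 116 across outside, 108 inside, rim 15 and inner floor 4 above its underside. Origin: centre of the underside (on the caddy's floor); z up. (mm)
- long_nest: Rectangular nest in the caddy, for the border block: outside 134 (x) by 80 (y), inside 126 by 72, rim 15 and inner floor 4 above its underside. Origin: centre of the underside; x along its long side, z up. (mm)
- small_nest: Small round nest in the caddy, for the dot stamp: 68 across outside, 60 inside, rim 15 and inner floor 4 above its underside. Origin: centre of the underside; z up. (mm)
Not all that is in view belongs to the job. Leave any blue or green look-alike of the border_block alone. What is shaped like the dot_stamp but pink is not meant.

How it is judged:
By the outcome, as a careful person would: the job done as asked, in the order asked, and still so for the second after the job is handed in, with the robot touching nothing.
It also fails if it takes over 90 s, if anything falls off the work surface, if the arm or the gripper's body presses on something with over 40 N, if the wrist force passes 120 N, or if a joint passes its speed limit or range.

ROBOT

A 6-joint arm with a two-finger parallel gripper is mounted at the origin on the work surface. World frame = base frame: x ahead of the robot, y to its left, z up, the work surface at z = 0. Lengths are in mm, angles in degrees, forces in N, time in s.
With the tool pointing down it reaches from about 300 to 850 mm from the base axis. Payload 4.2 kg.
Tool frame: the origin (TCP) lies on the centre line of the jaws, within the pads' length; the fingertips stand 14 mm ahead of it and the grasp point (between the pads) lies 5 mm behind it (env.finger_overhang is the z of the fingertips in the tool frame, in mm); z points along the fingers, y is the line along which they close (so a half turn about z gives the same grasp; the last joint's range is limited). The gripper opens to 91 mm and grips with 3 to 60 N. Pads are 32 mm wide; open, the fingers measure 118 mm over their backs; the gripper's body (76 mm by 178 mm) begins 60 mm behind the grasp point.
Start: joints at [-69.958, 18.312, 89.639, -0, 72.044, -1.146], TCP at [207.825, -536.144, 227.976] pointing down, gripper open.
Joint ranges: [-177.97, 177.97], [-48.28, 115.42], [12.27, 149.76], [-77.06, 257.06], [2.81, 150.46], [-146.56, 146.56]. Speed limits (degrees/s): [147.25, 147.25, 180, 180, 180, 180].

INTERFACE

Orientations are given as [roll, pitch, yaw] about the fixed x, y, z axes, in that order (R = Rz(yaw) Ry(pitch) Rx(roll)).
In Python, from workcell import sensors, viewer, env gives the robot as it stands. The module is installed in compiled form; this text tells all that it offers.
- The arm moves only by the tool step_arm, never from a script. Its argument "plan" is one flat list of numbers, 6 for each row, row after row: the shift along the tool's x, y, z in cm, then the turn, a rotation vector about the tool's x, y, z in rad. In form: [x, y, z, wx, wy, wz, x, y, z, wx, wy, wz, ...]. A call has 1 to 5 rows; each row shifts and turns the commanded pose from where the row before left it, along the tool's axes as they then stand; what a row does not reach is not made up. A row lasts 1/12 s, in which the tool goes at most 41.7 mm and 7.16 degrees, less where a joint would pass 70% of its speed; a pose out of reach is approached as far as the arm can. A call is refused whole if a number of a shift passes 4.17 or a number of a turn 0.125, either way. A call with a gripper value outside its range is refused whole. "hand" is the finger opening in cm, from 0 to 9.12, set as the call begins (left out, the last holds). The fingers move at their own pace and stop on an object; "newtons" is the grip in N (left out, the last holds). Time passes only in rows, so rows that do not move let the fingers close. It gives the time, the measured TCP pose, the force, the opening and the grip force at its end, in the units of the state.
- sensors.state(): the state, without advancing time (a new reading comes with each control period).
- viewer.grab_frame(name): name is "scene" or "top" or "wrist"; returns a dict with "img" (420x560x3 uint8, red, green, blue), "fx", "fy", "cx", "cy" (pixels), "k1" (the pictures are not rectified: a ray, as slopes to the right and down, at radius r is drawn at 1 + k1 r^2 times it, then the intrinsics apply), "position" and "attitude" of the camera in the world. Camera axes: x right, y down, z forward; pixel columns grow to the right and rows downward; lengths in mm; the calibration is good to about 2 mm. A picture is of the moment at which its call begins. There is no depth.
- env.job_done(): hands the job in; it is judged then, once.
Trained networks look in a picture, given as the dict that the camera call returned (one of the last four; its "shot" number tells which), for a name from the list of things; names that differ only in an ending like _2 or _b are one class to them, and where a whole thing is asked for, a point or a joint stands for the part that bears it (a point fixed in the world has none). Each returns a list of dicts, best first, with "score" (0 to 1); they miss things now and then, are a little off and sometimes report something else, mostly with a low value. They report only what shows in the picture. A call takes as long as a camera call. They do not tell look-alikes from the thing itself.
- viewer.boxes_of(name, picture): "location" ([column, row] in pixels, amid what is visible of it).
- viewer.pinpoint(name, picture): "location" ([column, row] in pixels: a listed point, or the origin of a listed thing).
The state is a dict: "time_s": time; "qpos": joint angles; "qvel": joint speeds; "effort": joint torques, N m; "ee_pos": TCP position; "ee_rot": TCP orientation; "force": force on the tool from outside, world axes, zero at the start; "torque": the same for the moment, N m; "gripper_width": finger opening in mm; "gripper_force": force on a finger pad.
Only numpy, scipy, OpenCV 4.12 (cv2) and the standard library are available. Lean on these libraries where they do the work, as an engineer would, in place of code of your own. Each camera call takes 0.05 s, during which the arm holds its last target. There are 200 camera calls.

## Working session

There is one attempt and no reset: what is moved stays moved. The work goes in short steps, Python scripts to look and compute and a tool call to move; the robot and the scene stay as the last step left them, time stands still between calls to the robot, and variables do not carry over. Pictures are saved under pics/ and viewed, at most 17 in all, crops included, and the job is handed in when it is done.

Besides the shell and the picture viewer there is one more tool, called after ">>>" as a command line: name --argument value ..., lists and objects as JSON in quotes. step_arm: Moves the arm, as the interface text tells. Its arguments: {"type":"object","properties":{"plan":{"type":"array","items":{"type":"number"}},"hand":{"type":"number"},"newtons":{"type":"number"}},"required":["plan"]}

```bash
mkdir -p pics
cat > h.py <<'E'
import numpy as np, cv2
from scipy.spatial.transform import Rotation as R
from workcell import sensors, viewer, env
def rot(a):
    a=np.array(a,float)
    if a.shape==(3,3): return a
    if a.size==4: return R.from_quat(a).as_matrix()
    return R.from_euler('xyz',a,degrees=True).as_matrix()
def ray(p,uv):
    k=p['k1']; d=np.array([(uv[0]-p['cx'])/p['fx'],(uv[1]-p['cy'])/p['fy']]); s=d.copy()
    for _ in range(20): s=d/(1+k*(s@s))
    return rot(p['attitude'])@np.array([s[0],s[1],1])
def world(p,uv,z):
    r=ray(p,uv); c=np.array(p['position'],float); return c+r*(z-c[2])/r[2]
def proj(p,X):
    c=rot(p['attitude']).T@(np.array(X,float)-np.array(p['position'],float)); s=c[:2]/c[2]; s=s*(1+p['k1']*(s@s))
    return np.array([s[0]*p['fx']+p['cx'],s[1]*p['fy']+p['cy']])
def save(p,n): cv2.imwrite('pics/'+n,p['img'][:,:,::-1])
E
python3 - <<'E'
from h import *
s=sensors.state(); print(s['ee_pos'],s['ee_rot'],env.finger_overhang)
names=['rosette_block','border_block','plain_round','plain_long','dot_stamp','rack','caddy','round_nest','long_nest','small_nest']
zs=dict(dot_stamp=25,round_nest=5,long_nest=5,small_nest=5)
for c in ['top','scene']:
    p=viewer.grab_frame(c); save(p,c+'0.png'); print(c,p['position'],p['attitude'],p['fx'],p['k1'])
    for n in names:
        for d in viewer.pinpoint(n,p)[:4]: print(n,round(d['score'],2),np.round(d['location']),np.round(world(p,d['location'],zs.get(n,0))))
E
```

```text
[ 207.65648326 -535.70878524  227.13654783] [-1.79901781e+02 -1.86026115e-03  2.11893369e+01] 14.0
top [ 211.27027221   23.45164113 1124.38842402] [-1.67847233e+02  9.02568163e-02 -9.10382378e+01] 479.7708665961753 -0.005011699492319235
rosette_block 0.92 [132. 225.] [434. 367.   0.]
border_block 0.94 [149. 303.] [248. 320.   0.]
border_block 0.9 [258. 222.] [436.  67.   0.]
border_block 0.86 [210. 277.] [305. 180.   0.]
plain_round 0.76 [186. 217.] [449. 239.   0.]
plain_long 0.61 [136. 155.] [610. 366.   0.]
dot_stamp 0.71 [229. 153.] [601. 134.  25.]
dot_stamp 0.64 [280. 171.] [554.  13.  25.]
rack 0.62 [226. 142.] [637. 143.   0.]
caddy 0.68 [394. 166.] [ 567. -266.    0.]
round_nest 0.91 [431. 194.] [ 494. -351.    5.]
long_nest 0.64 [394. 167.] [ 563. -266.    5.]
small_nest 0.75 [360. 146.] [ 621. -187.    5.]
scene [ 853.53905951 -674.45587653  772.95769586] [-130.52919576    1.21747828   29.84105237] 492.93652808545977 -0.08511938208640528
rosette_block 0.88 [347. 165.] [441. 364.   0.]
border_block 0.75 [273. 184.] [305. 194.   0.]
border_block 0.7 [277. 156.] [249. 313.   0.]
border_block 0.55 [290. 225.] [423.  76.   0.]
plain_round 0.57 [331. 190.] [449. 243.   0.]
plain_long 0.59 [406. 182.] [607. 369.   0.]
plain_long 0.58 [388. 238.] [641. 142.   0.]
dot_stamp 0.88 [333. 259.] [569.   0.  25.]
dot_stamp 0.55 [370. 226.] [596. 135.  25.]
rack 0.56 [387. 240.] [640. 137.   0.]
round_nest 0.69 [205. 379.] [ 492. -352.    5.]
long_nest 0.63 [264. 357.] [ 559. -264.    5.]
small_nest 0.59 [318. 340.] [ 629. -184.    5.]
```

Run:
```python
import cv2
a=cv2.imread('pics/top0.png'); 
cv2.imwrite('pics/v1.png',cv2.resize(a[110:350,90:330],(600,600),interpolation=cv2.INTER_CUBIC))
```

```text
(no output)
```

View pics/v1.png

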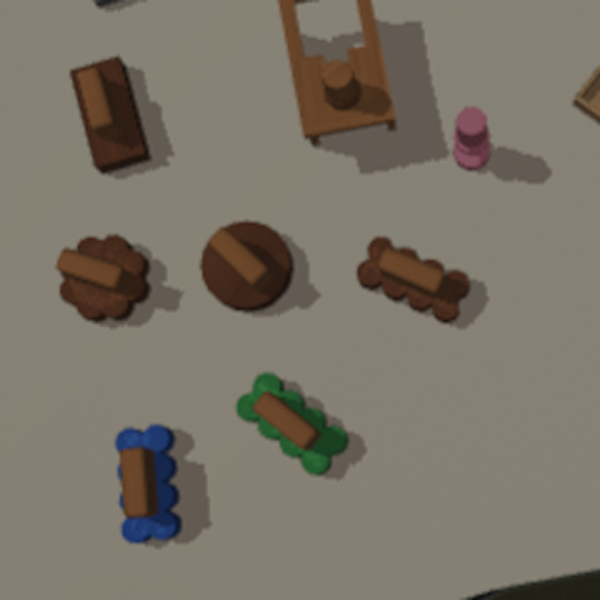

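View pics/scene0.png

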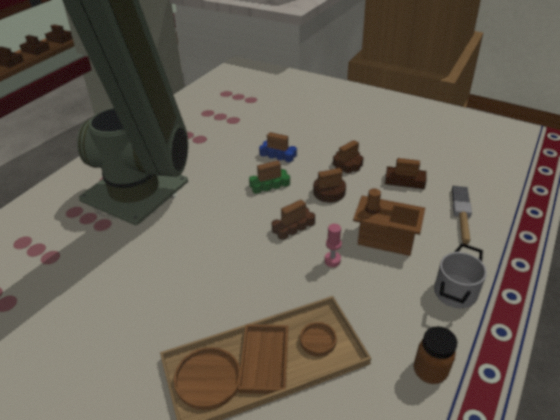

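Top view, by top-image pixel:
- **Rosette:** the scalloped round block is at (132,221). Its look-alike, the smooth round, is at (188,216).
- **Border block:** the dark scalloped long block is at (255,221). Look-alikes are blue (149,303), green (207,277) and the smooth long block (134,155).
- **Stamp:** it is in the rack at (226,143). The pink one at (279,165) is a decoy.

The crop confirms these choices. The order in the caddy is round, long, small, running from near the robot outwards. I'm moving above the rosette first.

>>> step_arm --plan '[3.09,-2.4,0,0,0,0,3.09,-2.4,0,0,0,0,3.09,-2.4,0,0,0,0,3.09,-2.4,0,0,0,0,3.09,-2.4,0,0,0,0]' --hand 6

```text
time_s: 1.52
ee_pos: [309.0, -366.9, 228.1]
ee_rot: [180.0, -0.0, 21.1]
force: [0.1, 0.1, -0.0]
gripper_width: 61.7
gripper_force: 0.0
```

>>> step_arm --plan '[3.09,-2.4,0,0,0,0,3.09,-2.4,0,0,0,0,3.09,-2.4,0,0,0,0,3.09,-2.4,0,0,0,0,3.09,-2.4,0,0,0,0]'

```text
time_s: 1.93
ee_pos: [409.8, -198.9, 228.3]
ee_rot: [180.0, -0.0, 21.2]
force: [1.6, -1.2, -0.8]
gripper_width: 60.2
gripper_force: 0.0
```

>>> step_arm --plan '[3.09,-2.4,0,0,0,0,3.09,-2.4,0,0,0,0,3.09,-2.4,0,0,0,0,1.13,-3.74,0,0,0,0,1.13,-3.74,0,0,0,0]'

```text
time_s: 2.35
ee_pos: [464.4, -20.3, 227.8]
ee_rot: [180.0, -0.0, 21.2]
force: [0.4, 0.0, 0.2]
gripper_width: 59.9
gripper_force: 0.0
```

>>> step_arm --plan '[1.13,-3.74,0,0,0,0,1.13,-3.74,0,0,0,0,1.13,-3.74,0,0,0,0,1.13,-3.74,0,0,0,0,1.13,-3.74,0,0,0,0]'

```text
time_s: 2.77
ee_pos: [448.2, 174.6, 228.2]
ee_rot: [180.0, -0.0, 21.2]
force: [0.6, 0.4, 0.3]
gripper_width: 60.1
gripper_force: 0.0
```

>>> step_arm --plan '[1.13,-3.74,0,0,0,0,1.13,-3.74,0,0,0,0,1.13,-3.74,0,0,0,0,1.13,-3.74,0,0,0,0,1.13,-3.74,0,0,0,0]'

```text
time_s: 3.18
ee_pos: [433.3, 369.4, 228.0]
ee_rot: [180.0, -0.0, 21.2]
force: [0.5, -1.6, 0.0]
gripper_width: 60.3
gripper_force: 0.0
```

>>> step_arm --plan '[0,0,0,0,0,-0.118,0,0,0,0,0,-0.118,0,0,0,0,0,-0.118,0,0,0,0,0,-0.118]'

```text
time_s: 3.52
ee_pos: [433.6, 367.9, 227.7]
ee_rot: [180.0, 0.0, 48.6]
force: [0.0, -0.3, 0.4]
gripper_width: 59.9
gripper_force: 0.0
```

>>> step_arm --plan '[0,0,0,0,0,-0.118,0,0,0,0,0,-0.118,0,0,0,0,0,-0.118,0,0,0,0,0,-0.118]'

```text
time_s: 3.85
ee_pos: [433.8, 367.5, 227.9]
ee_rot: [180.0, 0.0, 75.6]
force: [-0.5, 0.3, 0.2]
gripper_width: 60.0
gripper_force: 0.0
```

Run:
```python
from h import *
p=viewer.grab_frame('wrist'); print(p['position'],p['attitude'])
for n in ['rosette_block']:
    for d in viewer.pinpoint(n,p)[:2]: print(n,d['score'],np.round(d['location']),world(p,d['location'],0))
s=sensors.state(); e=s['ee_pos']; yw=np.radians(75.6)
im=p['img'].copy()
c=[proj(p,[e[0]+np.cos(yw)*a-np.sin(yw)*b,e[1]+np.sin(yw)*a+np.cos(yw)*b,66]) for a,b in [(30,11),(30,-11),(-30,-11),(-30,11)]]
cv2.polylines(im,[np.int32(np.round(c))],True,(0,255,0),1); p['img']=im; save(p,'w1.png')
```

```text
[454.88864334 446.15261839 384.69596825] [ 1.63373985e+02  9.28683921e-02 -1.44061916e+01]
rosette_block 0.74 [293. 181.] [440.05171023 362.40534656   0.        ]
```

View pics/w1.png

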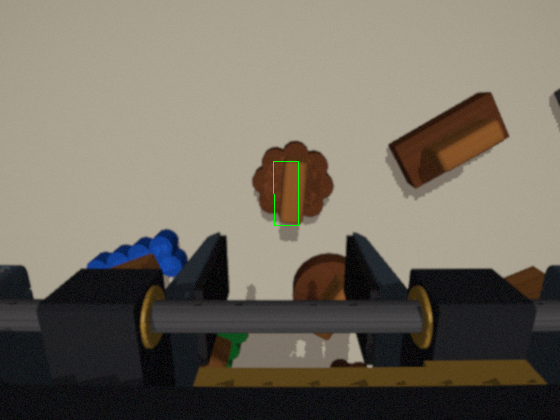

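The wrist view shows the scalloped rosette at (293,183). Its pale handle top runs from about (295,163) to (289,224), slightly right of my predicted outline and a little turned.

```bash
cat >> h.py <<'E'
def handle(p,uv,z=66,rad=40,show=None):
    """pale handle top near uv: threshold brightness split, world-plane min area rect"""
    im=p['img']; h,w=im.shape[:2]; m=np.zeros((h,w),np.uint8); cv2.circle(m,(int(uv[0]),int(uv[1])),rad,255,-1)
    hsv=cv2.cvtColor(im,cv2.COLOR_RGB2HSV); pale=((hsv[...,1]>100)&(hsv[...,2]>105)&(hsv[...,0]<25)).astype(np.uint8)*255&m
    n,l,st,ce=cv2.connectedComponentsWithStats(pale); i=1+np.argmax(st[1:,4]); 
    v,u=np.nonzero(l==i); W=np.array([world(p,(a,b),z)[:2] for a,b in zip(u,v)],np.float32)
    (cx,cy),(a,b),an=cv2.minAreaRect(W)
    if a<b: an+=90; a,b=b,a
    return (cx,cy),(a,b),an%180,st[i],W.mean(0)
def go(x,y,z,yaw,step=39):
    """rows: first in current tool axes shift, then turn"""
    s=sensors.state(); e=s['ee_pos']; Rt=rot(s['ee_rot']); d=Rt.T@(np.array([x,y,z])-e)
    print('shift cm',np.round(d/10,2),'rows',np.linalg.norm(d)/step,'turn wz rad',round(-np.radians((yaw-s['ee_rot'][2]+180)%360-180),3),'yaw now',s['ee_rot'][2])
E
python3 - <<'E'
from h import *
p=viewer.grab_frame('wrist')
for v in [(290,175),(290,195),(290,215),(270,200),(310,200)]: print(cv2.cvtColor(p['img'],cv2.COLOR_RGB2HSV)[v[1],v[0]])
print(handle(p,(292,193)))
a=[world(p,q,66)[:2] for q in [(295.5,163),(289.5,224)]]; print(a, np.degrees(np.arctan2(*(a[0]-a[1])[::-1])))
E
```

```text
[ 14 179 134]
[ 14 180 133]
[ 14 182 132]
[ 12 201  89]
[ 11 180  88]
((440.4095458984375, 366.45654296875), (57.87382507324219, 18.750011444091797), 70.74143981933594, array([ 281,  161,   25,   63, 1244], dtype=int32), array([440.3726 , 366.92642], dtype=float32))
[array([449.28408475, 392.16500636]), array([429.73708592, 338.22245159])] 70.08115764830949
```

>>> step_arm --plan '[0,0,0,0,0,0.089,0.13,0.66,0,0,0,0,0,0,4,0,0,0,0,0,4,0,0,0,0,0,4,0,0,0]'

```text
time_s: 4.42
ee_pos: [441.5, 366.6, 107.4]
ee_rot: [179.9, -0.1, 70.2]
force: [0.6, 0.3, -1.4]
gripper_width: 60.1
gripper_force: 0.0
```

>>> step_arm --plan '[0,0,3.5,0,0,0,0,0,2,0,0,0,0,0,0.9,0,0,0,0,0,0,0,0,0]'

```text
time_s: 4.75
ee_pos: [440.2, 365.8, 42.5]
ee_rot: [-179.9, 0.2, 70.2]
force: [-0.7, 0.1, -0.1]
gripper_width: 60.0
gripper_force: 0.0
```

>>> step_arm --plan '[0,0,0,0,0,0,0,0,0,0,0,0,0,0,0,0,0,0,0,0,0,0,0,0,0,0,0,0,0,0]' --hand 1.0 --newtons 25

```text
time_s: 5.17
ee_pos: [440.8, 366.7, 44.6]
ee_rot: [180.0, -0.1, 70.2]
force: [0.3, -0.0, -0.5]
gripper_width: 29.5
gripper_force: 0.0
```

>>> step_arm --plan '[0,0,0,0,0,0,0,0,0,0,0,0,0,0,-0.5,0,0,0,0,0,-1,0,0,0,0,0,0,0,0,0]'

```text
time_s: 5.58
ee_pos: [441.3, 367.1, 60.6]
ee_rot: [179.9, -0.1, 70.2]
force: [-0.8, 0.9, -2.6]
gripper_width: 22.0
gripper_force: 25.0
```

>>> step_arm --plan '[0,0,-3.73,0,0,0,0,0,-3.73,0,0,0,0,0,-3.73,0,0,0,0,0,-3.73,0,0,0,-3.56,1.565,0,0,0,0]'

```text
time_s: 6.0
ee_pos: [447.4, 335.2, 216.7]
ee_rot: [179.5, -1.1, 70.4]
force: [2.7, 0.8, -0.7]
gripper_width: 22.1
gripper_force: 25.0
```

>>> step_arm --plan '[-3.56,1.565,0,0,0,0,-3.56,1.565,0,0,0,0,-3.56,1.565,0,0,0,0,-3.56,1.565,0,0,0,0,-3.56,1.565,0,0,0,0]'

```text
time_s: 6.42
ee_pos: [455.9, 131.9, 208.4]
ee_rot: [180.0, -0.0, 70.2]
force: [0.4, -0.5, -2.3]
gripper_width: 21.9
gripper_force: 25.0
```

>>> step_arm --plan '[-3.56,1.565,0,0,0,0,-3.56,1.565,0,0,0,0,-3.56,1.565,0,0,0,0,-3.56,1.565,0,0,0,0,-3.56,1.565,0,0,0,0]'

```text
time_s: 6.83
ee_pos: [469.2, -62.2, 208.5]
ee_rot: [180.0, -0.0, 70.2]
force: [1.1, 0.0, -3.4]
gripper_width: 22.0
gripper_force: 25.0
```

>>> step_arm --plan '[-3.33,1.51,0,0,0,0,-3.33,1.51,0,0,0,0,-3.33,1.51,0,0,0,0,-3.33,1.51,0,0,0,0,-3.33,1.51,0,0,0,0]'

```text
time_s: 7.25
ee_pos: [483.8, -244.4, 208.4]
ee_rot: [180.0, -0.0, 70.2]
force: [0.4, 0.8, -3.6]
gripper_width: 21.9
gripper_force: 25.0
```

>>> step_arm --plan '[-3.33,1.51,0,0,0,0,-3.33,1.51,0,0,0,0,-3.33,1.51,0,0,0,0,0,0,0,0,0,0,0,0,0,0,0,0]'

```text
time_s: 7.67
ee_pos: [492.5, -353.6, 207.6]
ee_rot: [-180.0, -0.0, 70.0]
force: [0.2, 0.4, -3.0]
gripper_width: 21.5
gripper_force: 25.0
```

Run:
```python
from h import *
for c in ['wrist','top']:
    p=viewer.grab_frame(c); save(p,c+'2.png')
    for n in ['round_nest','long_nest','small_nest','rosette_block']:
        for d in viewer.pinpoint(n,p)[:1]: print(c,n,round(d['score'],2),np.round(d['location']),np.round(world(p,d['location'],166 if n[1]=='o' and n[2]=='s' else 5)))
```

```text
wrist round_nest 0.6 [289. 179.] [ 497. -350.    5.]
wrist long_nest 0.72 [326.  78.] [ 562. -271.    5.]
wrist rosette_block 0.88 [286. 245.] [ 493. -354.  166.]
top round_nest 0.57 [433. 191.] [ 503. -356.    5.]
top long_nest 0.66 [395. 168.] [ 561. -269.    5.]
top small_nest 0.78 [360. 142.] [ 629. -187.    5.]
top rosette_block 0.55 [453. 174.] [ 496. -346.  166.]
```

View pics/wrist2.png

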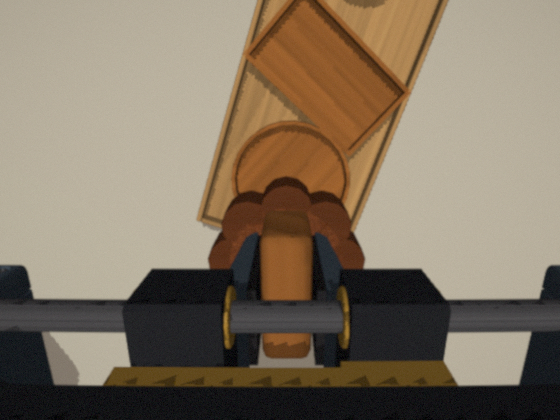

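The wrist view shows the block held level. Ahead of it is the round nest, with its rim centre near (292,178), and the rectangular nest, with corners near (248,53), (348,153), (408,93). I'll get both nests from these rim pixels.

Run:
```python
from h import *
from scipy.optimize import least_squares as L
p=viewer.grab_frame('wrist')
P=np.array([world(p,q,20)[:2] for q in [(235,178),(244,150),(262,130),(292,121),(322,130),(340,150),(349,178)]])
r=L(lambda c:np.hypot(*(P-c[:2]).T)-c[2],[495,-350,58]); print(r.x,L(lambda c:np.hypot(*(P-c[:2]).T)-58,[495,-350]).x)
Q=np.array([world(p,q,20)[:2] for q in [(248,53),(348,153),(408,93)]]); print(Q,(Q[0]+Q[2])/2)
d=Q[1]-Q[0]; e=Q[2]-Q[1]; print(np.hypot(*d),np.hypot(*e),np.degrees(np.arctan2(d[1],d[0])),np.degrees(np.arctan2(e[1],e[0])))
C=np.array([world(p,q,20)[:2] for q in [(200,218),(350,236)]]);print(C)
go(*r.x[:2],210,70.2)
```

```text
[ 501.09025029 -346.7451164    54.94393828] [ 499.7530571  -350.47069261]
[[ 502.80712547 -225.57022737]
 [ 560.03934833 -340.3611371 ]
 [ 627.85210094 -306.41570999]] [ 565.32961321 -265.99296868]
128.267222191524 75.8344343850771 -63.50016529974896 26.59144067781338
[[ 401.06887847 -352.46549532]
 [ 537.22524587 -421.91480106]]
shift cm [ 0.72  0.59 -0.16] rows 0.2437139850109105 turn wz rad 0.0 yaw now 70.2119736513966
```

>>> step_arm --plan '[0.45,0.37,0,0,0,0,0,0,4,0,0,0,0,0,4,0,0,0,0,0,3.5,0,0,0,0,0,2,0,0,0]'

```text
time_s: 8.63
ee_pos: [496.3, -347.3, 69.2]
ee_rot: [-179.7, -0.1, 70.2]
force: [-0.3, -0.2, -3.0]
gripper_width: 22.0
gripper_force: 25.0
```

>>> step_arm --plan '[0,0,1,0,0,0,0,0,0.4,0,0,0,0,0,0,0,0,0,0,0,0,0,0,0]'

```text
time_s: 8.97
ee_pos: [499.1, -349.7, 60.7]
ee_rot: [179.8, 0.1, 70.2]
force: [0.4, -0.6, -1.7]
gripper_width: 21.9
gripper_force: 25.0
```

Run:
```python
from h import *
s=sensors.state(); print(s['ee_pos'],s['force'])
p=viewer.grab_frame('scene')
a=p['img'][270:420,140:400][:,:,::-1]; cv2.imwrite('pics/s3.png',cv2.resize(a,(780,450),interpolation=cv2.INTER_CUBIC))
```

```text
[ 499.14389887 -349.68688964   60.66926426] [ 0.38955163 -0.55035656 -1.73362409]
```

View pics/s3.png

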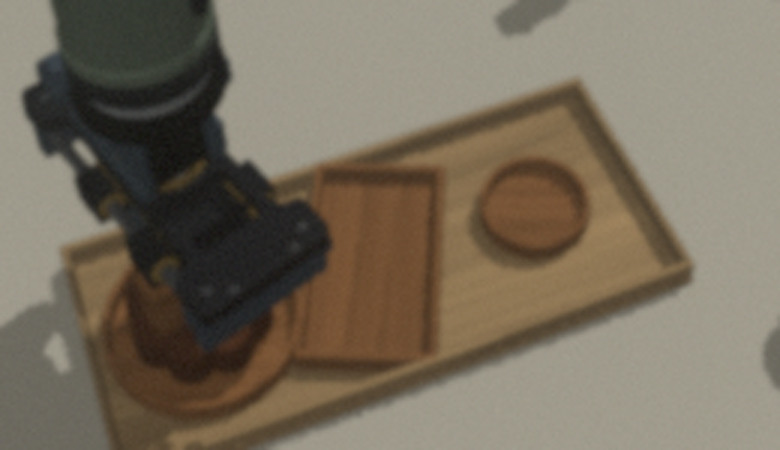

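The crop shows the block inside the round nest rim with similar gaps left and right: rim 105–293, block 130–272. I'm lowering it the last millimetres.

>>> step_arm --plan '[0,0,0.3,0,0,0,0,0,0.2,0,0,0,0,0,0,0,0,0]'

```text
time_s: 9.27
ee_pos: [497.9, -349.0, 54.5]
ee_rot: [180.0, 0.0, 70.2]
force: [-0.4, -0.2, -2.6]
gripper_width: 22.0
gripper_force: 25.0
```

>>> step_arm --plan '[0,0,0.15,0,0,0,0,0,0,0,0,0]'

```text
time_s: 9.43
ee_pos: [498.2, -349.2, 53.4]
ee_rot: [179.9, 0.0, 70.2]
force: [-0.4, 0.6, 0.5]
gripper_width: 22.0
gripper_force: 25.0
```

>>> step_arm --plan '[0,0,0,0,0,0,0,0,0,0,0,0,0,0,0,0,0,0,0,0,0,0,0,0,0,0,-0.5,0,0,0]' --hand 5

```text
time_s: 9.85
ee_pos: [497.4, -348.6, 56.9]
ee_rot: [-179.9, -0.0, 70.2]
force: [-0.7, 0.5, 0.2]
gripper_width: 49.5
gripper_force: 0.0
```

>>> step_arm --plan '[0,0,-2,0,0,0,0,0,-4,0,0,0,0,0,-4,0,0,0,0,0,-4,0,0,0,0,0,-1,0,0,0]'

```text
time_s: 10.27
ee_pos: [500.5, -350.8, 215.4]
ee_rot: [179.3, 0.2, 70.2]
force: [0.2, -0.7, 0.6]
gripper_width: 50.1
gripper_force: 0.0
```

>>> step_arm --plan '[3.4,-1.86,0,0,0,0,3.4,-1.86,0,0,0,0,3.4,-1.86,0,0,0,0,3.4,-1.86,0,0,0,0,3.4,-1.86,0,0,0,0]'

```text
time_s: 10.68
ee_pos: [467.3, -155.9, 207.7]
ee_rot: [180.0, -0.0, 70.1]
force: [0.3, 0.6, 0.0]
gripper_width: 50.1
gripper_force: 0.0
```

>>> step_arm --plan '[3.4,-1.86,0,0,0,0,3.4,-1.86,0,0,0,0,3.4,-1.86,0,0,0,0,3.4,-1.86,0,0,0,0,3.4,-1.86,0,0,0,0]'

```text
time_s: 11.1
ee_pos: [437.5, 35.6, 207.9]
ee_rot: [180.0, -0.0, 70.2]
force: [-0.0, 0.7, -1.1]
gripper_width: 50.0
gripper_force: 0.0
```

>>> step_arm --plan '[3.4,-1.86,0,0,0,0,0,0,0,0,0,0,0,0,0,0,0,0]' --hand 6

```text
time_s: 11.35
ee_pos: [431.8, 73.9, 207.8]
ee_rot: [180.0, 0.0, 70.4]
force: [-0.3, 0.2, -0.6]
gripper_width: 59.7
gripper_force: 0.0
```

Run:
```python
from h import *
p=viewer.grab_frame('wrist'); save(p,'w4.png')
for d in viewer.pinpoint('border_block',p)[:3]:
    print(d['score'],np.round(d['location']),world(p,d['location'],0)); 
    x=world(p,d['location'],0)+[0,0,66]; r=handle(p,proj(p,x)); print(r)
    if abs(x[0]-432)<30 and abs(x[1]-70)<30: go(*r[0],60,r[2])
t=viewer.grab_frame('top')
for n in ['rosette_block','round_nest','long_nest','small_nest']:
    for d in viewer.pinpoint(n,t)[:1]: print(n,d['score'],np.round(d['location']),world(t,d['location'],9 if n[1]=='o' and n[2]=='s' else 5))
a=t['img'][100:250,330:500][:,:,::-1]; cv2.imwrite('pics/t4.png',cv2.resize(a,(680,600),interpolation=cv2.INTER_CUBIC))
```

```text
0.92 [121. 120.] [299.78296191 188.10454562   0.        ]
((301.1546325683594, 187.43666076660156), (58.195953369140625, 17.821048736572266), 50.638607025146484, array([  71,   87,   33,   73, 1517], dtype=int32), array([301.22482, 187.80444], dtype=float32))
0.92 [8. 2.] [248.89017594 319.60292096   0.        ]Traceback (most recent call last):
  File "<stdin>", line 5, in <module>
  File "h.py", line 23, in handle
    n,l,st,ce=cv2.connectedComponentsWithStats(pale); i=1+np.argmax(st[1:,4]);
                                                          ~~~~~~~~~^^^^^^^^^^
    return _wrapfunc(a, 'argmax', axis=axis, out=out, **kwds)
    return bound(*args, **kwds)
ValueError: attempt to get argmax of an empty sequence
```

View pics/w4.png

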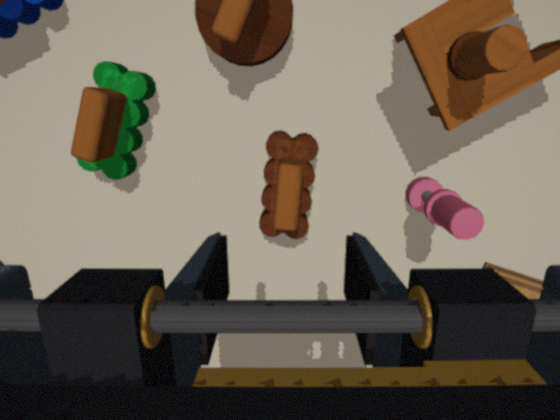

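The wrist view shows the dark border block at (289,185), with its handle top around (288,198). Green is at (105,125). The rack is at the upper right and the pink decoy at (450,208).

Run:
```python
from h import *
p=viewer.grab_frame('wrist')
r=handle(p,(288,198),rad=38); print(r); go(*r[0],44,r[2])
t=viewer.grab_frame('top')
for n in ['rosette_block','round_nest','long_nest','small_nest']:
    for d in viewer.pinpoint(n,t)[:1]: print(n,d['score'],np.round(d['location']),world(t,d['location'],9 if n[1]=='o' and n[2]=='s' else 5))
a=t['img'][100:250,330:500][:,:,::-1]; cv2.imwrite('pics/t4.png',cv2.resize(a,(680,600),interpolation=cv2.INTER_CUBIC))
```

```text
((433.66802978515625, 74.93555450439453), (57.53236770629883, 18.846561431884766), 64.92908477783203, array([ 273,  162,   26,   66, 1402], dtype=int32), array([433.76065,  75.43181], dtype=float32))
shift cm [ 3.800e-01 -1.000e-02  1.637e+01] rows 4.197387960948461 turn wz rad 0.091 yaw now 70.12185812027997
rosette_block 0.75 [433. 193.] [ 495.28651584 -354.75413909    9.        ]
round_nest 0.98 [433. 194.] [ 493.60077451 -354.42798255    5.        ]
long_nest 0.72 [394. 168.] [ 563.13805453 -267.17289143    5.        ]
small_nest 0.75 [361. 145.] [ 621.73499353 -187.68534714    5.        ]
```

View pics/t4.png

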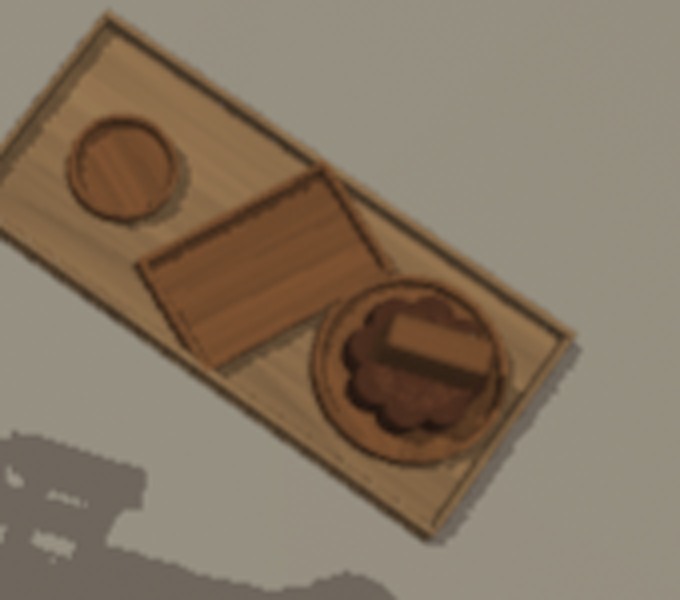

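Rosette is seated flat inside its nest, crop (410,365). Now grasping the border block.

>>> step_arm --plan '[0.38,0,0,0,0,0.091,0,0,4,0,0,0,0,0,4,0,0,0,0,0,4,0,0,0,0,0,3,0,0,0]'

```text
time_s: 12.17
ee_pos: [432.5, 75.1, 55.4]
ee_rot: [-179.9, 0.1, 64.9]
force: [0.3, 0.3, 0.1]
gripper_width: 59.6
gripper_force: 0.0
```

>>> step_arm --plan '[0,0,1.3,0,0,0,0,0,0,0,0,0,0,0,0,0,0,0]'

```text
time_s: 12.42
ee_pos: [433.6, 75.4, 44.4]
ee_rot: [-179.9, 0.0, 64.9]
force: [0.7, 0.1, 1.2]
gripper_width: 60.2
gripper_force: 0.0
```

>>> step_arm --plan '[0,0,0,0,0,0,0,0,0,0,0,0,0,0,0,0,0,0,0,0,0,0,0,0,0,0,0,0,0,0]' --hand 1.0

```text
time_s: 12.83
ee_pos: [434.0, 75.9, 45.3]
ee_rot: [179.9, -0.0, 65.0]
force: [-0.3, -0.5, 0.0]
gripper_width: 29.5
gripper_force: 0.0
```

>>> step_arm --plan '[0,0,0,0,0,0,0,0,0,0,0,0,0,0,0,0,0,0]'

```text
time_s: 13.08
ee_pos: [433.9, 75.8, 45.0]
ee_rot: [180.0, -0.0, 65.0]
force: [-0.8, -0.8, 3.7]
gripper_width: 21.7
gripper_force: 25.0
```

>>> step_arm --plan '[0,0,-1,0,0,0,0,0,-3.5,0,0,0,0,0,-4,0,0,0,0,0,-4,0,0,0,0,0,-4,0,0,0]'

```text
time_s: 13.5
ee_pos: [432.5, 75.7, 210.8]
ee_rot: [-179.9, 0.1, 65.0]
force: [1.2, 0.1, -1.9]
gripper_width: 21.7
gripper_force: 25.0
```

>>> step_arm --plan '[-2.525,2.63,0,0,0,0,-2.525,2.63,0,0,0,0,-2.525,2.63,0,0,0,0,-2.525,2.63,0,0,0,0,-2.525,2.63,0,0,0,0]'

```text
time_s: 13.92
ee_pos: [499.0, -95.6, 209.1]
ee_rot: [-179.9, 0.0, 65.0]
force: [0.8, 1.1, -1.9]
gripper_width: 21.9
gripper_force: 25.0
```

>>> step_arm --plan '[-2.525,2.63,0,0,0,0,-2.525,2.63,0,0,0,0,-2.525,2.63,0,0,0,0,-2.525,2.63,0,0,0,0,-2.525,2.63,0,0,0,0]'

```text
time_s: 14.33
ee_pos: [564.8, -265.8, 208.6]
ee_rot: [-179.9, -0.0, 64.9]
force: [1.1, -0.2, -2.8]
gripper_width: 22.2
gripper_force: 25.0
```

>>> step_arm --plan '[0,0,0,0,0,-0.1145,0,0,0,0,0,-0.1145,0,0,0,0,0,-0.1145,0,0,0,0,0,-0.1145]'

```text
time_s: 14.67
ee_pos: [564.4, -264.3, 208.2]
ee_rot: [-179.9, -0.1, 91.5]
force: [-0.7, -0.3, -1.8]
gripper_width: 21.7
gripper_force: 25.0
```

>>> step_arm --plan '[0,0,0,0,0,-0.1145,0,0,0,0,0,-0.1145,0,0,0,0,0,-0.1145,0,0,0,0,0,-0.1145,0,0,0,0,0,0]'

```text
time_s: 15.08
ee_pos: [564.5, -264.0, 208.5]
ee_rot: [-179.9, -0.1, 117.6]
force: [0.7, -0.0, -1.7]
gripper_width: 21.8
gripper_force: 25.0
```

>>> step_arm --plan '[0,0,4,0,0,0,0,0,4,0,0,0,0,0,2.5,0,0,0,0,0,0,0,0,0,0,0,0,0,0,0]'

```text
time_s: 15.5
ee_pos: [564.2, -263.8, 103.3]
ee_rot: [-179.9, -0.2, 117.3]
force: [-0.1, -0.1, -2.2]
gripper_width: 21.8
gripper_force: 25.0
```

Run:
```python
from h import *
s=sensors.state(); print(s['ee_pos'],s['ee_rot'])
p=viewer.grab_frame('scene')
a=p['img'][270:420,140:400][:,:,::-1]; q=viewer.grab_frame('top')['img'][100:250,330:500][:,:,::-1]
f=lambda a,w,h:cv2.resize(a,(w,h),interpolation=cv2.INTER_CUBIC)
cv2.imwrite('pics/s5.png',np.hstack([f(a,450,400),f(q,350,400)]))
```

```text
[ 564.20321885 -263.82332256  103.31106614] [-1.79870264e+02 -1.70313757e-01  1.17340127e+02]
```

View pics/s5.png

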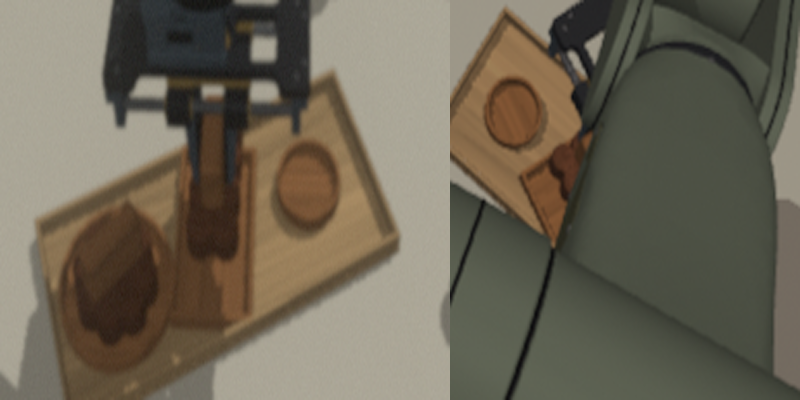

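The border block sits above the rectangular nest, aligned with it: scene crop, block x 188–240, nest 172–252. Lowering.

>>> step_arm --plan '[0,0,2.5,0,0,0,0,0,1.2,0,0,0,0,0,0.4,0,0,0,0,0,0,0,0,0,0,0,0,0,0,0]'

```text
time_s: 16.02
ee_pos: [566.2, -264.8, 65.5]
ee_rot: [179.9, 0.2, 117.4]
force: [0.5, 1.0, -2.1]
gripper_width: 22.0
gripper_force: 25.0
```

>>> step_arm --plan '[0,0,0.3,0,0,0,0,0,0.2,0,0,0,0,0,0,0,0,0,0,0,0,0,0,0]'

```text
time_s: 16.35
ee_pos: [565.1, -264.3, 58.9]
ee_rot: [180.0, 0.0, 117.4]
force: [-1.2, 0.3, -2.5]
gripper_width: 22.1
gripper_force: 25.0
```

>>> step_arm --plan '[0,0,0.2,0,0,0,0,0,0,0,0,0]'

```text
time_s: 16.52
ee_pos: [564.9, -264.2, 56.5]
ee_rot: [-180.0, -0.0, 117.4]
force: [-0.4, -0.0, -2.2]
gripper_width: 21.9
gripper_force: 25.0
```

>>> step_arm --plan '[0,0,0.2,0,0,0,0,0,0,0,0,0]'

```text
time_s: 16.68
ee_pos: [564.8, -264.2, 54.3]
ee_rot: [-180.0, -0.0, 117.4]
force: [-0.0, -1.1, -2.4]
gripper_width: 22.1
gripper_force: 25.0
```

>>> step_arm --plan '[0,0,0.1,0,0,0,0,0,0,0,0,0]'

```text
time_s: 16.85
ee_pos: [565.0, -264.3, 54.0]
ee_rot: [180.0, 0.0, 117.4]
force: [-1.0, 0.5, 1.1]
gripper_width: 21.7
gripper_force: 25.0
```

>>> step_arm --plan '[0,0,0,0,0,0,0,0,0,0,0,0,0,0,0,0,0,0,0,0,0,0,0,0,0,0,-0.5,0,0,0]' --hand 5

```text
time_s: 17.27
ee_pos: [564.4, -264.0, 58.0]
ee_rot: [-179.9, -0.1, 117.4]
force: [-0.2, 0.3, -0.2]
gripper_width: 49.7
gripper_force: 0.0
```

>>> step_arm --plan '[0,0,-2,0,0,0,0,0,-4,0,0,0,0,0,-4,0,0,0,0,0,-4,0,0,0,0,0,-3,0,0,0]'

```text
time_s: 17.68
ee_pos: [565.7, -264.6, 232.9]
ee_rot: [179.8, 0.2, 117.4]
force: [0.4, -0.3, 0.7]
gripper_width: 49.9
gripper_force: 0.0
```

>>> step_arm --plan '[3.09,1.98,0,0,0,0,3.09,1.98,0,0,0,0,3.09,1.98,0,0,0,0,3.09,1.98,0,0,0,0,3.09,1.98,0,0,0,0]'

```text
time_s: 18.1
ee_pos: [581.5, -80.0, 229.3]
ee_rot: [180.0, 0.0, 117.4]
force: [-0.2, -0.2, -0.2]
gripper_width: 49.8
gripper_force: 0.0
```

>>> step_arm --plan '[3.09,1.98,0,0,0,0,3.09,1.98,0,0,0,0,3.09,1.98,0,0,0,0,3.09,1.98,0,0,0,0,3.09,1.98,0,0,0,0]'

```text
time_s: 18.52
ee_pos: [598.2, 103.1, 229.2]
ee_rot: [180.0, 0.0, 117.4]
force: [0.9, -1.2, 0.4]
gripper_width: 50.3
gripper_force: 0.0
```

>>> step_arm --plan '[3.09,1.98,0,0,0,0.1,0,0,0,0,0,0.1,0,0,0,0,0,0.1,0,0,0,0,0,0,0,0,0,0,0,0]'

```text
time_s: 18.93
ee_pos: [601.5, 137.9, 228.9]
ee_rot: [180.0, 0.0, 100.4]
force: [0.2, 0.5, 0.1]
gripper_width: 50.0
gripper_force: 0.0
```

Run:
```python
from h import *
s=sensors.state(); print(s['ee_pos'],s['ee_rot'])
p=viewer.grab_frame('wrist'); save(p,'w6.png')
for n,z in [('dot_stamp',25),('rack',0)]:
    for d in viewer.pinpoint(n,p)[:2]: print(n,d['score'],np.round(d['location']),world(p,d['location'],z))
q=viewer.grab_frame('top')
a=q['img'][100:250,330:500][:,:,::-1]; b=q['img'][90:210,180:310][:,:,::-1]
f=lambda a,w,h:cv2.resize(a,(w,h),interpolation=cv2.INTER_CUBIC)
cv2.imwrite('pics/t6.png',np.hstack([f(a,400,360),f(b,390,360)]))
```

```text
[601.54364503 137.8772814  228.86866563] [1.79989185e+02 1.01279106e-02 1.00416601e+02]
dot_stamp 0.73 [234. 270.] [563.42137369  31.87383894  25.        ]
dot_stamp 0.57 [283. 185.] [599.31827226 135.81827402  25.        ]
rack 0.94 [323. 179.] [641.87378581 144.37712226   0.        ]
```

View pics/w6.png

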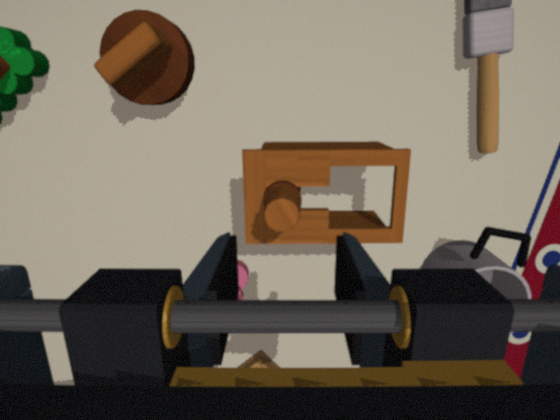

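View pics/t6.png

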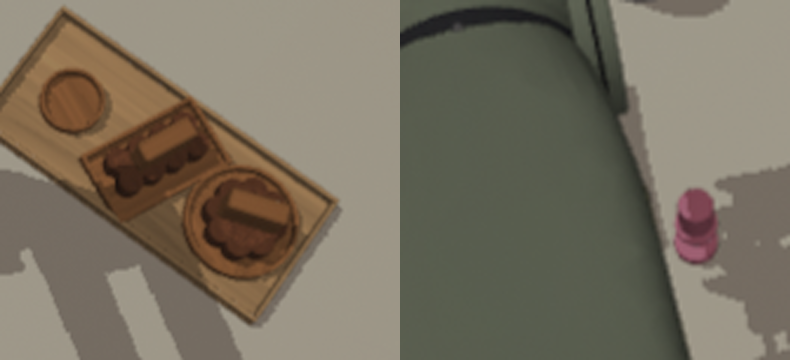

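The border block is seated in its nest. In the wrist view the rack plate corners are at (243,150), (410,150), (405,242) and (246,243). The knob top is at (283,216), the hole is around x 330–393, and the pan lies to the right of the rack.

Run:
```python
from h import *
p=viewer.grab_frame('wrist')
Q=np.array([world(p,q,75)[:2] for q in [(243,150),(410,150),(405,242),(246,243)]])
print(Q,[np.hypot(*(Q[i]-Q[(i+1)%4])) for i in range(4)])
d=(Q[1]-Q[0])/2+(Q[2]-Q[3])/2; yw=np.degrees(np.arctan2(d[1],d[0])); u=d/np.hypot(*d); c=Q.mean(0); o=c+u*2.5
print('yaw',yw,'origin',o,'hole',o+30*u)
k=world(p,(283,216),125)[:2]; v=np.array([-u[1],u[0]]); print('knob',k,'rack coords',(k-o)@u,(k-o)@v)
h=np.array([world(p,q,75)[:2] for q in [(330,165),(393,165)]]); print('hole edges',[((x-o)@u,(x-o)@v) for x in h])
go(*k,100,yw+90)
a=p['img'][120:260,230:420][:,:,::-1]; cv2.imwrite('pics/w7.png',cv2.resize(a,(760,560),interpolation=cv2.INTER_CUBIC))
```

```text
[[558.66428784 170.39372381]
 [699.33413278 196.01719352]
 [717.93137012 113.43214242]
 [573.75939559  86.32179597]] [np.float64(142.98450082423528), np.float64(84.65310331384791), np.float64(146.69877002441663), np.float64(85.41634110904988)]
yaw 10.488624174191433 origin [639.88052426 141.99631468] hole [669.37925637 147.45752371]
knob [600.3839248  134.10027225] rack coords -40.274051495871966 -0.5741351605265396
hole edges [(np.float64(0.06804035683417399), np.float64(29.49118262772791)), (np.float64(54.68327109876158), np.float64(29.357640737685504))]
shift cm [-0.29 -0.18 12.88] rows 3.3028491997231746 turn wz rad -0.004 yaw now 100.26019745876673
```

View pics/w7.png

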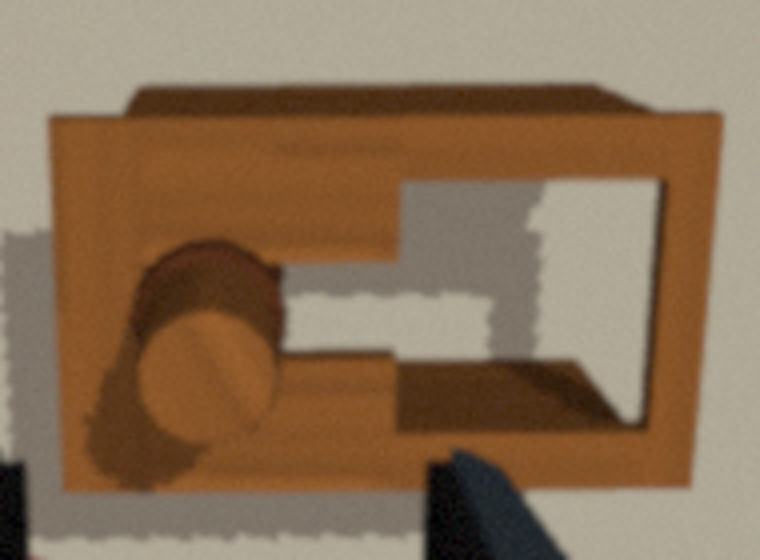

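The crop confirms the slot line, with the knob top at crop (208,375) and the hole at x 400–660. Descending on the knob.

>>> step_arm --plan '[-0.25,-0.18,0,0,0,-0.004,0,0,4,0,0,0,0,0,4,0,0,0,0,0,3,0,0,0,0,0,1.6,0,0,0]'

```text
time_s: 19.6
ee_pos: [597.8, 134.0, 98.6]
ee_rot: [-179.6, 0.0, 100.5]
force: [-1.3, 0.3, 0.3]
gripper_width: 50.3
gripper_force: 0.0
```

>>> step_arm --plan '[0,0,0.2,0,0,0,0,0,0,0,0,0,0,0,0,0,0,0]'

```text
time_s: 19.85
ee_pos: [601.4, 135.0, 102.0]
ee_rot: [179.9, 0.0, 100.5]
force: [0.5, -0.1, -0.7]
gripper_width: 49.9
gripper_force: 0.0
```

>>> step_arm --plan '[0,0,0,0,0,0,0,0,0,0,0,0,0,0,0,0,0,0,0,0,0,0,0,0,0,0,0,0,0,0]' --hand 1.5 --newtons 20

```text
time_s: 20.27
ee_pos: [600.5, 135.0, 101.6]
ee_rot: [179.9, 0.0, 100.5]
force: [-1.2, -0.9, 4.6]
gripper_width: 27.4
gripper_force: 20.0
```

>>> step_arm --plan '[0,0,0,0,0,0,0,0,0,0,0,0]'

```text
time_s: 20.43
ee_pos: [600.5, 135.0, 101.6]
ee_rot: [179.9, 0.0, 100.5]
force: [-2.5, 0.1, 5.7]
gripper_width: 28.0
gripper_force: 20.0
```

>>> step_arm --plan '[0,0,-0.6,0,0,0,0,0,-0.4,0,0,0,0,0,0,0,0,0,0,1,0,0,0,0,0,1,0,0,0,0]'

```text
time_s: 20.85
ee_pos: [619.9, 138.6, 110.7]
ee_rot: [-180.0, 0.0, 100.5]
force: [0.4, -0.2, -0.1]
gripper_width: 27.7
gripper_force: 20.0
```

>>> step_arm --plan '[0,1,0,0,0,0,0,1,0,0,0,0,0,1,0,0,0,0,0,1,0,0,0,0,0,1,0,0,0,0]'

```text
time_s: 21.27
ee_pos: [669.5, 147.8, 110.2]
ee_rot: [-180.0, 0.0, 100.5]
force: [-0.4, -0.1, -0.3]
gripper_width: 27.4
gripper_force: 20.0
```

>>> step_arm --plan '[0,0,0,0,0,0,0,0,0,0,0,0]'

```text
time_s: 21.43
ee_pos: [668.9, 147.7, 110.0]
ee_rot: [-179.9, 0.0, 100.5]
force: [-0.3, -0.0, -0.3]
gripper_width: 27.6
gripper_force: 20.0
```

Run:
```python
from h import *
p=viewer.grab_frame('scene'); a=p['img'][160:290,300:460][:,:,::-1]; b=viewer.grab_frame('wrist')['img'][100:320,180:450][:,:,::-1]
f=lambda a,w,h:cv2.resize(a,(w,h),interpolation=cv2.INTER_CUBIC)
cv2.imwrite('pics/s8.png',np.hstack([f(a,400,325),f(b,400,325)]))
```

```text
(no output)
```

View pics/s8.png

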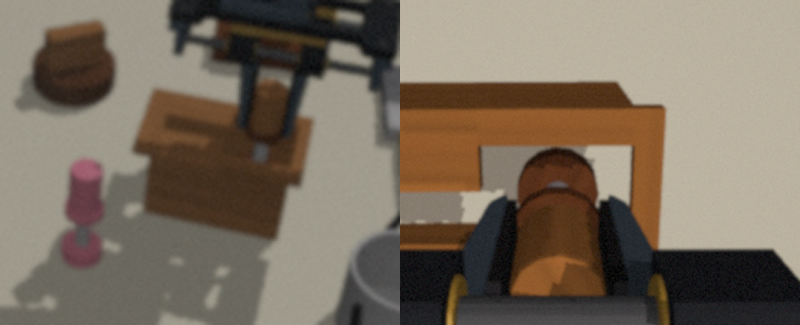

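The stamp is in the wide hole with its foot clear of the edges: wrist crop, foot x 518–596, hole 480–630. Lifting free.

>>> step_arm --plan '[0,0,-1,0,0,0,0,0,-1,0,0,0,0,0,-1,0,0,0,0,0,-1,0,0,0,0,0,-1,0,0,0]'

```text
time_s: 21.95
ee_pos: [669.4, 147.8, 162.6]
ee_rot: [179.9, 0.0, 100.5]
force: [-0.0, 0.1, -0.4]
gripper_width: 27.4
gripper_force: 20.0
```

>>> step_arm --plan '[0,0,-2.5,0,0,0,0,0,-3,0,0,0,0,0,-2,0,0,0,0,0,0,0,0,0]'

```text
time_s: 22.28
ee_pos: [671.5, 148.3, 242.5]
ee_rot: [179.3, -0.0, 100.5]
force: [2.1, -0.5, 0.8]
gripper_width: 27.3
gripper_force: 20.0
```

>>> step_arm --plan '[-3.54,-1.152,0,0,0,0,-3.54,-1.152,0,0,0,0,-3.54,-1.152,0,0,0,0,-3.54,-1.152,0,0,0,0,-3.54,-1.152,0,0,0,0]'

```text
time_s: 22.7
ee_pos: [643.7, -38.2, 235.1]
ee_rot: [-179.9, -0.0, 100.5]
force: [0.9, 0.0, 0.2]
gripper_width: 27.5
gripper_force: 20.0
```

>>> step_arm --plan '[-3.54,-1.152,0,0,0,0,-3.54,-1.152,0,0,0,0,-3.54,-1.152,0,0,0,0,-3.54,-1.152,0,0,0,0,0,0,0,0,0,0]'

```text
time_s: 23.12
ee_pos: [623.5, -191.1, 234.9]
ee_rot: [-179.9, 0.2, 100.1]
force: [1.5, 0.3, -0.7]
gripper_width: 27.6
gripper_force: 20.0
```

>>> step_arm --plan '[0,0,3,0,0,0,0,0,3,0,0,0,0,0,0,0,0,0,0,0,0,0,0,0]'

```text
time_s: 23.45
ee_pos: [624.0, -183.8, 174.0]
ee_rot: [-179.8, -0.1, 100.5]
force: [0.5, 0.5, -0.2]
gripper_width: 27.5
gripper_force: 20.0
```

Run:
```python
from h import *
s=sensors.state(); print(s['ee_pos'],s['ee_rot'])
p=viewer.grab_frame('wrist')
for n,z in [('small_nest',5),('dot_stamp',100)]:
    for d in viewer.pinpoint(n,p)[:1]: print(n,d['score'],np.round(d['location']),world(p,d['location'],z))
q=viewer.grab_frame('scene')
for n,z in [('small_nest',5),('dot_stamp',90),('rosette_block',9),('border_block',9)]:
    for d in viewer.pinpoint(n,q)[:2]: print(n,d['score'],np.round(d['location']),world(q,d['location'],z))
a=q['img'][250:420,140:400][:,:,::-1]
f=lambda a,w,h:cv2.resize(a,(w,h),interpolation=cv2.INTER_CUBIC)
cv2.imwrite('pics/s9.png',np.hstack([f(a,400,300),f(p['img'][:,:,::-1],400,300)]))
```

```text
[ 624.00666693 -183.75131514  173.99501512] [-1.79763833e+02 -1.28373614e-01  1.00491404e+02]
small_nest 0.89 [292. 196.] [ 629.58241946 -186.61722119    5.        ]
dot_stamp 0.75 [288. 222.] [ 624.8723817  -180.50836524  100.        ]
small_nest 0.89 [315. 341.] [ 623.70834762 -187.14180883    5.        ]
small_nest 0.58 [391. 241.] [651.799336 132.456168   5.      ]
dot_stamp 0.95 [318. 307.] [ 621.43705286 -176.99242302   90.        ]
rosette_block 0.73 [402. 182.] [600.19802297 350.91506312   9.        ]
rosette_block 0.63 [207. 379.] [ 497.30746616 -351.95871255    9.        ]
border_block 0.95 [278. 155.] [256.49991495 307.51561913   9.        ]
border_block 0.74 [269. 184.] [301.77116529 179.31713704   9.        ]
```

View pics/s9.png

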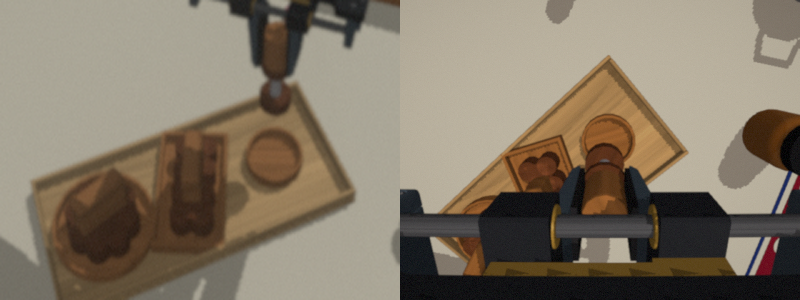

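The stamp hangs upright above the small nest, scene crop (273,158). Nudging about 3 mm and lowering.

>>> step_arm --plan '[-0.24,0.21,0,0,0,0,0,0,3.5,0,0,0,0,0,2.5,0,0,0,0,0,1.2,0,0,0,0,0,0,0,0,0]'

```text
time_s: 24.27
ee_pos: [625.8, -185.9, 100.4]
ee_rot: [-179.7, -0.2, 100.5]
force: [-0.6, 0.1, -0.4]
gripper_width: 27.9
gripper_force: 20.0
```

>>> step_arm --plan '[0,0,0.6,0,0,0,0,0,0.4,0,0,0,0,0,0,0,0,0,0,0,0,0,0,0]'

```text
time_s: 24.6
ee_pos: [628.2, -186.6, 94.6]
ee_rot: [179.9, 0.1, 100.5]
force: [0.0, 0.5, -0.4]
gripper_width: 27.8
gripper_force: 20.0
```

>>> step_arm --plan '[0,0,0.2,0,0,0,0,0,0,0,0,0,0,0,0,0,0,0]'

```text
time_s: 24.85
ee_pos: [627.8, -186.4, 92.0]
ee_rot: [180.0, 0.0, 100.5]
force: [-0.1, 0.4, 0.2]
gripper_width: 27.3
gripper_force: 20.0
```

Run:
```python
from h import *
s=sensors.state(); print(s['ee_pos'],s['force'])
p=viewer.grab_frame('wrist'); q=viewer.grab_frame('scene')
a=q['img'][280:400,240:400][:,:,::-1]
f=lambda a,w,h:cv2.resize(a,(w,h),interpolation=cv2.INTER_CUBIC)
cv2.imwrite('pics/s10.png',np.hstack([f(a,400,300),f(p['img'][100:310,150:430,::-1],400,300)]))
```

```text
[ 627.77473318 -186.43458421   92.03440826] [-0.11192744  0.39909449  0.16774969]
```

View pics/s10.png

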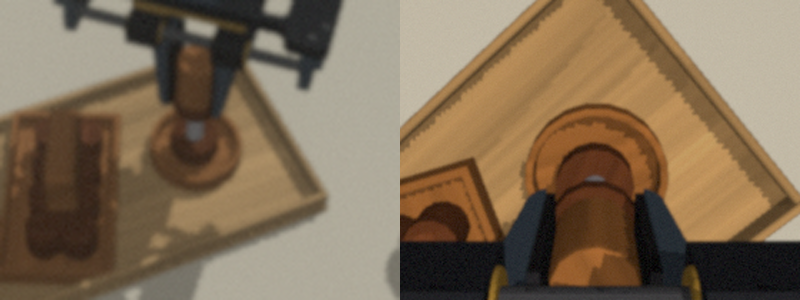

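The foot is within the small nest's rim and roughly centred in both views. I'm lowering the last ~6 mm in small steps.

>>> step_arm --plan '[0,0,0.2,0,0,0,0,0,0.15,0,0,0,0,0,0,0,0,0,0,0,0,0,0,0]'

```text
time_s: 25.28
ee_pos: [627.5, -186.4, 87.9]
ee_rot: [-180.0, -0.0, 100.5]
force: [-0.9, 1.0, -1.0]
gripper_width: 27.4
gripper_force: 20.0
```

>>> step_arm --plan '[0,0,0.15,0,0,0,0,0,0,0,0,0,0,0,0,0,0,0]'

```text
time_s: 25.53
ee_pos: [627.6, -186.4, 86.5]
ee_rot: [-180.0, -0.0, 100.5]
force: [0.1, 0.2, 0.2]
gripper_width: 27.4
gripper_force: 20.0
```

>>> step_arm --plan '[0,0,0.1,0,0,0,0,0,0,0,0,0,0,0,0,0,0,0]'

```text
time_s: 25.78
ee_pos: [627.7, -186.4, 85.7]
ee_rot: [180.0, 0.0, 100.5]
force: [-0.2, -0.6, -1.2]
gripper_width: 27.6
gripper_force: 20.0
```

>>> step_arm --plan '[0,0,0.08,0,0,0,0,0,0,0,0,0,0,0,0,0,0,0]'

```text
time_s: 26.03
ee_pos: [627.8, -186.5, 85.7]
ee_rot: [180.0, 0.0, 100.5]
force: [-1.6, 0.1, 4.5]
gripper_width: 27.9
gripper_force: 20.0
```

>>> step_arm --plan '[0,0,0.08,0,0,0,0,0,0,0,0,0,0,0,0,0,0,0]'

```text
time_s: 26.28
ee_pos: [627.8, -186.5, 85.6]
ee_rot: [179.9, 0.0, 100.5]
force: [-2.6, 0.4, 9.1]
gripper_width: 27.5
gripper_force: 20.0
```

>>> step_arm --plan '[0,0,-0.12,0,0,0,0,0,0,0,0,0]'

```text
time_s: 26.45
ee_pos: [627.9, -186.5, 85.7]
ee_rot: [180.0, 0.0, 100.5]
force: [-1.8, 1.1, 3.8]
gripper_width: 27.7
gripper_force: 20.0
```

>>> step_arm --plan '[0,0,0,0,0,0,0,0,0,0,0,0,0,0,0,0,0,0,0,0,0,0,0,0,0,0,0,0,0,0]' --hand 5

```text
time_s: 26.87
ee_pos: [627.6, -186.3, 84.9]
ee_rot: [-180.0, -0.0, 100.5]
force: [0.5, -0.3, 0.2]
gripper_width: 50.1
gripper_force: 0.0
```

>>> step_arm --plan '[0,0,-1,0,0,0,0,0,-2,0,0,0,0,0,-3,0,0,0,0,0,-4,0,0,0,0,0,-4,0,0,0]'

```text
time_s: 27.28
ee_pos: [627.1, -186.2, 226.8]
ee_rot: [-179.9, -0.0, 100.5]
force: [0.9, -0.4, -0.3]
gripper_width: 50.2
gripper_force: 0.0
```

>>> step_arm --plan '[3.5,0,0,0,0,0,3.5,0,0,0,0,0,3.5,0,0,0,0,0,3.5,0,0,0,0,0,0,0,0,0,0,0]'

```text
time_s: 27.7
ee_pos: [600.9, -43.2, 226.5]
ee_rot: [180.0, -0.2, 100.7]
force: [0.0, -0.2, 0.3]
gripper_width: 49.9
gripper_force: 0.0
```

Run:
```python
from h import *
q=viewer.grab_frame('scene'); p=viewer.grab_frame('top')
f=lambda a,w,h:cv2.resize(a,(w,h),interpolation=cv2.INTER_CUBIC)
cv2.imwrite('pics/s11.png',np.hstack([f(q['img'][270:420,140:400,::-1],450,300),f(p['img'][100:250,320:470,::-1],300,300)]))
```

```text
(no output)
```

View pics/s11.png

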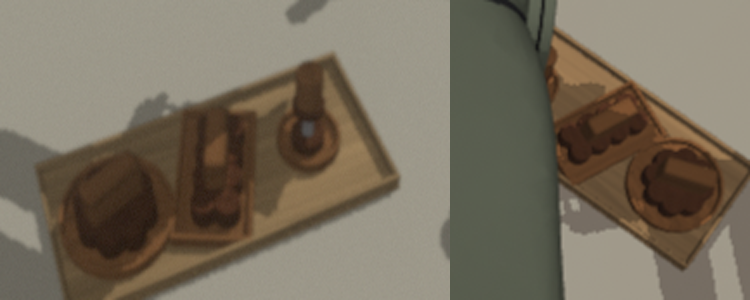

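All three pieces stand upright in their nests: rosette (118,200), border (215,165) and stamp (308,130) in the scene crop. The robot is clear of them.

```bash
python3 -c "
from workcell import env
print(env.job_done())"
```

```text
the job is handed in; nothing more can be done
None
```

I put the rosette block, border block and dot stamp in their nests in the order asked, upright and released, left the look-alikes alone, and handed the job in at about 28 s; no verdict came back.

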